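# Wedge up a hinged camera target and hold it

## Task

Pick up the orange levelling wedge by its grip block, gripping it gently because it is a thin-walled print that cracks if pinched with more than 25 N a side. Set it flat on the grey base and push it, thin end first, squarely under the middle of the yellow bar until the hinged target plate just lifts off its rests, with the bar about 4 mm up and never as much as 10 mm. Touch neither the plate nor the other things, and finish still gripping the wedge with it carrying the plate: do not let go.

Things in the scene. Friction and masses are not known exactly. Their poses are not given: they have to be found in the camera images.
- stand: Fixed target stand, grey base plate 315 x 170 x 8 mm. Origin: on the bench straight below the middle of the yellow bar. x runs from the open front edge (x = -135 mm) to the hinge axis (x = +160 mm), z up. The wedge slides on its top face, z = 8 mm, clear in front of the bar; a thin black line marks y = 0. Rubber rests 12 mm high stand on it at x = 25 to 45, y = 43 to 67 mm either side.
- target (a joint): Hinge angle (rad) of the black-edged white grid plate (150 wide, 134 long, 8 mm thick): 0 = down on its rests, top 28 mm above the bench; grows as its front rises. Hinge axis 160 mm behind the yellow bar: 4 mm of lift at the bar is 0.025 rad, 10 mm is 0.0625. It falls back by its own weight; the bar bears on the wedge with about 2 to 4 N.
- bar (a point): Middle (on the axis) of the yellow round lifting bar at the front of the plate, 44 mm long across the stand, 8 mm thick. With the plate down its axis is 22 mm above the bench, its underside 10 mm above the base's top. It stands 20 mm ahead of the plate's front edge on two short arms, 17 mm either side of the middle.
- wedge: Loose orange printed wedge, 120 long, 30 mm wide, 0.09 kg, lying flat. Origin: centre of its underside; x points to the thin end, z up. The ramp rises from 4 mm at x = +60 mm (thin end) to 20 mm at x = -20 mm (1 in 5); behind it, to x = -60 mm, is the grip block, 28 wide, 36 mm high, white on top. On the base the ramp meets the bar with the thin end 30 mm past it; 20 mm more lifts the bar 4 mm.
- wedge_tip (a point): Middle of the wedge's thin end, at its underside (wedge x = +60 mm).
- wedge_grip (a point): Middle of the wedge's grip block, 24 mm above its underside (wedge x = -40 mm): hold it here across its 28 mm width.
- sample_block: Loose red-over-white sample block, 42 x 42 x 42 mm; origin at the centre of its underside. Leave alone.
- laser: Loose blue laser module with black nose, 90 x 30 x 26 mm, lying down; origin on the underside below its blue body. Leave alone.
- sensor: Loose brass and blue barrel sensor in an upright aluminium bracket, 62 x 45 x 53 mm; origin at the centre of the bracket's foot. Leave alone.
Mind the look-alikes: they are no part of the job. Of the things like the wedge, leave any that is green; of the rest the larger one is meant.

How it is judged:
On the way, in this order (a step that is already met when the one before it is completed fails the run):
1. the wedge is gripped and lifted clear of the bench (height (world z) of wedge above 0.02 m and contact force between the fingers and wedge above 1 N), for 0.2 s.
2. the gripped wedge is flat on the base under the middle of the bar and bears on it (z of wedge in the frame of stand between 0.005 and 0.012 m and angle between wedge's own z axis and vertical below 0.1 rad and y of wedge in the frame of stand between -0.015 and 0.015 m and angle between the x axis of wedge and the x axis of stand, either way round below 0.2 rad and contact force between the fingers and wedge above 1 N and contact force between wedge and target above 0.3 N), for 0.1 s.
At the end, for the whole second after the job is handed in: Wedge on the base (underside -3 to +4 mm from its top, tilt under 0.1 rad), within 15 mm of the centre line, 0.2 rad of square, bearing on the bar; bar up 1.5 to 6.5 mm (0.0094 to 0.041 rad) by the wedge alone; fingers still grip the wedge (over 1 N); at rest (all of step 2 and value of joint target between 0.0094 and 0.041 rad and contact force between each of the arm, the fingers and target below 0.3 N and linear speed of wedge below 0.01 m/s); the arm keeps its last pose, push and grip.
It fails at once if the wedge is pinched with over 25 N a side (50 N in all) (contact force between the fingers and wedge above 50 N).
It fails at once if the bar is lifted 10 mm or more (value of joint target above 0.0625 rad).
It fails at once if the robot touches the plate (contact force between any of the arm, the fingers and target above 1 N).
It fails at once if a bystander is moved (distance of any of sample_block, laser, sensor from where it was at the start of the episode above 0.015 m).
It also fails if it takes over 40 s, if anything falls off the work surface, if the arm or the gripper's body presses on something with over 40 N, if the wrist force passes 120 N, or if a joint passes its speed limit or range.

## Robot

A 6-joint arm with a two-finger parallel gripper is mounted at the origin on the work surface. World frame = base frame: x ahead of the robot, y to its left, z up, the work surface at z = 0. Lengths are in m, angles in rad, forces in N, time in s.
With the tool pointing down it reaches from about 0.225 to 0.875 m from the base axis. Payload 3.4 kg.
Tool frame: the origin (TCP) lies at the very end of the fingers, on their centre line; the grasp point (between the pads) lies behind it (manip.tcp_to_grasp is the z of the grasp point in the tool frame, in m); z points along the fingers, y is the direction in which the jaws open and shut (so a half turn about z gives the same grasp; the last joint's range is limited). The gripper opens to 85 mm and grips with 20 to 120 N. Pads are 22 mm wide; open, the fingers measure 114 mm over their backs; the gripper's body (76 mm by 85 mm) begins 54 mm behind the grasp point. The pads swing forward as they close: fully open they stand 13 mm farther back than shut.
Start: joints at [1.218, 0.276, 1.505, -0, 1.361, -0.121], TCP at [0.132, 0.56, 0.197] pointing down, gripper open.
Joint ranges: [-2.89, 2.89], [-0.75, 2.08], [0.22, 2.7], [-1.18, 4.32], [0.11, 2.71], [-2.7, 2.7]. Speed limits (rad/s): [2.57, 2.57, 3.14, 3.14, 3.14, 3.14].

## Interface

Orientations are given as a unit quaternion [w, x, y, z].
In Python, from rig import manip, eyes gives the robot as it stands.
- The arm moves only by the tool servo_tool, never from a script. Its argument "increments" is a list of rows, each an object with "slide": the shift along the tool's x, y, z in m, a list of three; "spin": the turn about the tool's z in degrees. A call has 1 to 8 rows; each row shifts and turns the commanded pose from where the row before left it, along the tool's axes as they then stand; what a row does not reach is not made up. A row lasts 1/10 s, in which the tool goes at most 50 mm and 8.59 degrees, less where a joint would pass 70% of its speed; a pose out of reach is approached as far as the arm can. A call is refused whole if a number of a shift passes 0.05 or a number of a turn 8.59, either way. A call with a gripper value outside its range is refused whole. "hand" is the opening, from 0 (shut) to 1 (fully open), set as the call begins (left out, the last holds). The fingers move at their own pace and stop on an object; "newtons" is the grip in N (left out, the last holds). Time passes only in rows, so rows that do not move let the fingers close. It gives the time, the measured TCP pose, the force and the opening at its end, in the units of the state.
- manip.get_state(): the state, without advancing time (a new reading comes with each control period).
- eyes.get_image(name): name is "scene" or "top" or "wrist"; returns the picture (400x640x3 uint8, blue, green, red); there is no depth.
- eyes.calibration(name): a dict with "fx", "fy", "cx", "cy" (pixels), "k1" (the pictures are not rectified: a ray, as slopes to the right and down, at radius r is drawn at 1 + k1 r^2 times it, then the intrinsics apply), "rvec" (rotation vector, rad) and "tvec" (3), from world to camera coordinates, as OpenCV has them; the wrist camera has in their place "hand_eye" (4x4, takes a point from camera to tool coordinates, whose origin is the TCP and whose axes are the flange's). Camera axes: x right, y down, z forward; pixel columns grow to the right and rows downward; lengths in m; the calibration is good to about 2 mm. A picture is of the moment at which its call begins: read the wrist's pose just before it. calibration takes no time and is no camera call.
- manip.sign_off(): hands the job in, once; it reports no verdict.
The state is a dict: "clock": time; "qpos": joint angles; "qd": joint speeds; "effort": joint torques, N m; "position": TCP position; "ee_rot": TCP orientation; "contact_force": force on the tool from outside, world axes, zero at the start; "moment": the same for the moment, N m; "width": finger opening in m.
Only numpy, scipy, OpenCV 4.12 (cv2) and the standard library are available. Lean on these libraries where they do the work, as an engineer would, in place of code of your own. Each camera call takes 0.05 s, during which the arm holds its last target.

## Working session

There is one attempt and no reset: what is moved stays moved. The work goes in short steps, Python scripts to look and compute and a tool call to move; the robot and the scene stay as the last step left them, time stands still between calls to the robot, and variables do not carry over. Pictures are saved under pics/ and viewed, and the job is handed in when it is done.

Besides the shell and the picture viewer there is one more tool, called after "Request:" by a JSON object that holds its "name" and its "arguments", one argument or row to a line. servo_tool: Moves the arm, as the interface text tells. Its arguments: {"type":"object","properties":{"increments":{"type":"array","items":{"type":"object","properties":{"slide":{"type":"array","items":{"type":"number"}},"spin":{"type":"number"}}}},"hand":{"type":"number"},"newtons":{"type":"number"}},"required":["increments"]}

```bash
mkdir -p pics; ls; cat > h.py <<'E'
from rig import manip, eyes
import numpy as np, cv2
E
python3 - <<'E'
from h import *
s=manip.get_state()
for k,v in s.items(): print(k,np.round(v,4))
print(manip.tcp_to_grasp)
for n in ["scene","top","wrist"]:
    cv2.imwrite(f"pics/{n}0.png",eyes.get_image(n)); print(n,eyes.calibration(n))
E
```

```text
pics
clock 0.0
qpos [ 1.218   0.2766  1.5061  0.      1.3607 -0.121 ]
qd [ 0.0007 -0.0002  0.0005 -0.0008 -0.0004 -0.0031]
effort [ 1.20000e-03 -4.16776e+01 -2.45798e+01 -3.00000e-04  1.12000e-02
 -0.00000e+00]
position [0.1319 0.5591 0.1959]
ee_rot [-2.000e-04  1.156e-01  9.933e-01 -9.000e-04]
contact_force [ 0.0229 -1.0414 -0.3614]
moment [ 0.0141 -0.0035  0.0302]
width 0.0853
-0.0187
scene {'fx': 387.62055020305525, 'fy': 387.62055020305525, 'cx': 316.14833519498075, 'cy': 199.46328236508174, 'k1': -0.05997215484534506, 'rvec': array([ 2.02985656,  1.25956671, -0.5205699 ]), 'tvec': array([-0.27512545, -0.28750762,  1.3846703 ])}
top {'fx': 448.8219342345386, 'fy': 448.8219342345386, 'cx': 310.7400910669075, 'cy': 201.01870793137525, 'k1': -0.003054493066638979, 'rvec': array([ 2.13167833, -2.18563729,  0.13725289]), 'tvec': array([0.05410577, 0.57166789, 1.08538953])}
wrist {'fx': 348.9211041422814, 'fy': 348.9211041422814, 'cx': 325.21034355431357, 'cy': 196.49848770775537, 'k1': -0.07489656738941147, 'hand_eye': array([[ 7.41112607e-04, -9.60159479e-01, -2.79451650e-01,
         7.14659761e-02],
       [ 9.99999658e-01,  8.13994544e-04, -1.44755715e-04,
        -4.72777215e-04],
       [ 3.66460690e-04, -2.79451448e-01,  9.60159755e-01,
        -1.76517452e-01],
       [ 0.00000000e+00,  0.00000000e+00,  0.00000000e+00,
         1.00000000e+00]])}
```

View pics/scene0.png

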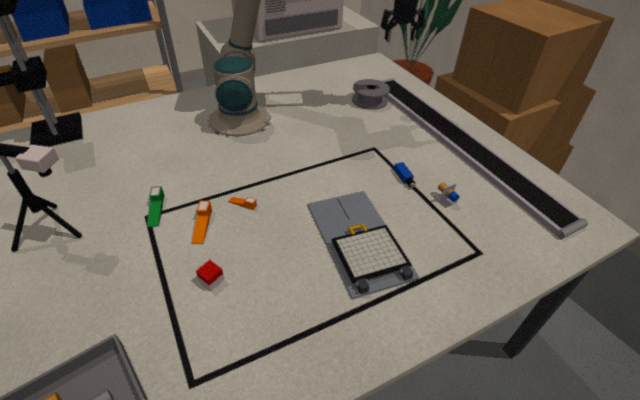

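View pics/top0.png

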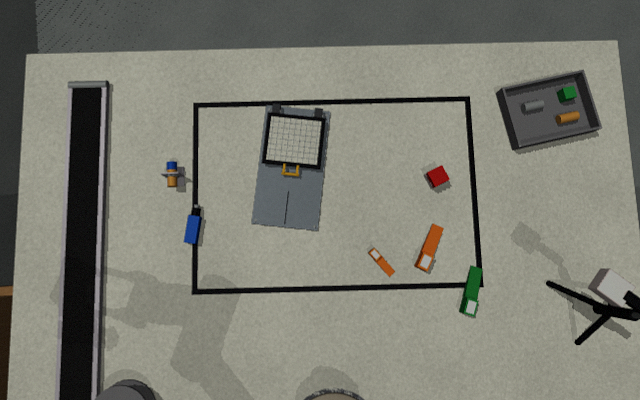

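View pics/wrist0.png

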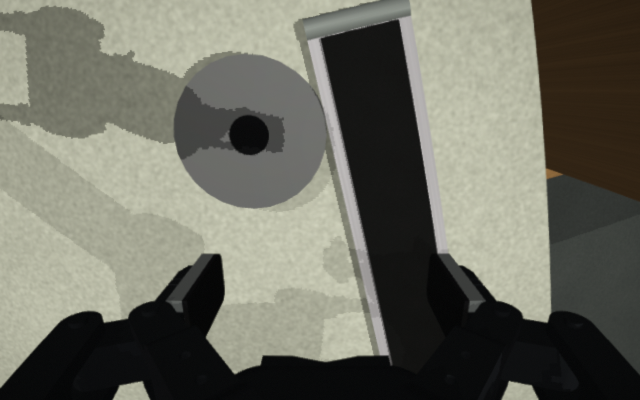

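The scene view shows the robot at the back. In the top view the large orange wedge is at (430,248), with its white grip end at (425,262) and thin end near (436,228). The small orange wedge is at (381,262) and the green one at (471,290). The yellow bar is at (291,171) and the black line runs from about (286,228) to (288,190). The wrist view only shows the spool and the conveyor. Next I'll measure from the top view.

```bash
cat >> h.py <<'E'
def ray(name,uv,s=None):
    c=eyes.calibration(name)
    K=np.array([[c['fx'],0,c['cx']],[0,c['fy'],c['cy']],[0,0,1.]])
    d=np.array([c['k1'],0,0,0,0.])
    p=cv2.undistortPoints(np.array(uv,float).reshape(-1,1,2),K,d).reshape(-1,2)
    p=np.c_[p,np.ones(len(p))]
    if name=='wrist':
        from scipy.spatial.transform import Rotation as R
        w,x,y,z=s['ee_rot']; Rt=R.from_quat([x,y,z,w]).as_matrix()
        H=c['hand_eye']; Rc=Rt@H[:3,:3]; o=Rt@H[:3,3]+np.array(s['position'])
        return o,p@Rc.T
    Rm=cv2.Rodrigues(c['rvec'])[0]
    return -Rm.T@c['tvec'],p@Rm
def plane(name,uv,z,s=None):
    o,d=ray(name,uv,s); t=(z-o[2])/d[:,2]
    return o+d*t[:,None]
E
python3 - <<'E'
from h import *
im=cv2.imread('pics/top0.png'); hsv=cv2.cvtColor(im,cv2.COLOR_BGR2HSV)
m=cv2.inRange(hsv,(5,130,90),(22,255,255))
n,l,st,ce=cv2.connectedComponentsWithStats(m)
for i in range(1,n):
    if st[i,4]>15: print('orange',st[i],ce[i])
cv2.imwrite('pics/cropw.png',cv2.resize(im[210:290,390:470],None,fx=7,fy=7,interpolation=cv2.INTER_CUBIC))
cv2.imwrite('pics/crops.png',cv2.resize(im[95:240,240:340],None,fx=4,fy=4,interpolation=cv2.INTER_CUBIC))
y=cv2.inRange(hsv[150:190,270:310],(15,120,90),(35,255,255)); print('bar',cv2.boundingRect(y)) 
E
```

```text
orange [559 111  21  12 155] [569.40645161 116.11612903]
orange [281 164  18  12  92] [289.72826087 171.04347826]
orange [167 176   8  10  67] [170.94029851 180.71641791]
orange [417 224  26  47 464] [430.73706897 243.67241379]
orange [369 248  26  29 204] [382.78921569 263.74019608]
orange [  0 286  12   9  97] [  5.53608247 290.45360825]
bar (11, 14, 18, 12)
```

View pics/cropw.png

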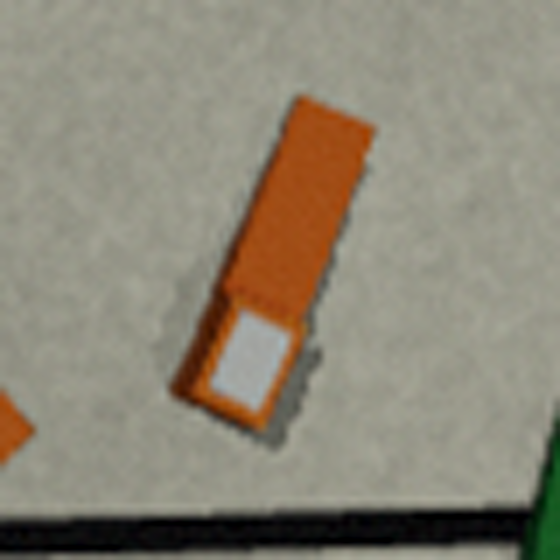

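View pics/crops.png

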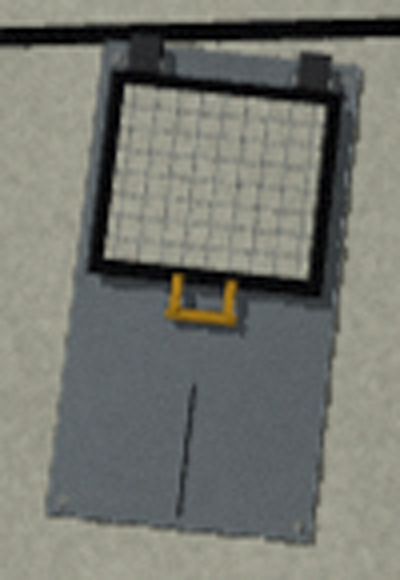

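```bash
python3 - <<'E'
from h import *
f=lambda p,s,ox,oy:(np.array(p,float)+.5)/s-.5+[ox,oy]
im=cv2.imread('pics/top0.png')
hsv=cv2.cvtColor(im,cv2.COLOR_BGR2HSV)
roi=hsv[248:278,412:440]; m=cv2.inRange(roi,(0,0,140),(179,70,255)); 
n,l,st,ce=cv2.connectedComponentsWithStats(m)
for i in range(1,n):
  if st[i,4]>20: print('white',st[i],ce[i]+[412,248])
tip=f([[302,95],[375,130]],7,390,210); g=f([[251,360]],7,390,210)
T=plane('top',tip,.004);G=plane('top',g,.036)
print('tip',T.round(4),'grip',G.round(4)); tm=T.mean(0)
v=(tm-G[0])[:2]; print('len',np.hypot(*v),'yaw',np.degrees(np.arctan2(v[1],v[0])))
e=T[0]-T[1];print('tipw',np.hypot(*e[:2]),np.degrees(np.arctan2(-e[0],e[1])))
B=plane('top',f([[47,514],[315,543],[105,38],[360,65]],4,240,95),.008);print('base',B.round(4))
L=plane('top',f([[194,384],[179,515]],4,240,95),.008);print('line',L.round(4))
Y=plane('top',f([[167,317],[237,322]],4,240,95),.022);print('bar',Y.round(4),Y.mean(0).round(4))
a=lambda v:np.degrees(np.arctan2(v[1],v[0]))
print(a(L[0]-L[1]),a(B[2]-B[0]),a(B[3]-B[1]),a(B[0]-B[1])-90)
print('frontmid',B[:2].mean(0),'rearmid',B[2:].mean(0))
E
```

```text
white [ 0  0  6 11 32] [413.28125 251.90625]
white [  0   0  28  30 313] [428.43450479 268.88178914]
white [ 8  7 11 14 94] [425.22340426 261.07446809]
tip [[ 0.5121 -0.2703  0.004 ]
 [ 0.4987 -0.2962  0.004 ]] grip [[ 0.4173 -0.2381  0.036 ]]
len 0.09894362622324218 yaw -27.12729706939699
tipw 0.029141063293478958 -27.43222790387417
base [[ 0.5234  0.192   0.008 ]
 [ 0.5007  0.0222  0.008 ]
 [ 0.8359  0.1512  0.008 ]
 [ 0.8134 -0.0159  0.008 ]]
line [[0.6046 0.097  0.008 ]
 [0.5207 0.1081 0.008 ]]
bar [[0.646  0.1127 0.022 ]
 [0.6417 0.0683 0.022 ]] [0.6438 0.0905 0.022 ]
-7.548317621893935 -7.444138117028697 -6.937835774544074 -7.605921677021783
frontmid [0.51204762 0.10709772 0.008     ] rearmid [0.82465248 0.06765618 0.008     ]
```

```bash
cat >> h.py <<'E'
def rel(target,yawy=None,spin=0,s=None):
    """displacement to world target in tool axes after spin deg; yawy: desired yaw of tool y"""
    from scipy.spatial.transform import Rotation as R
    s=s or manip.get_state(); w,x,y,z=s['ee_rot']; M=R.from_quat([x,y,z,w]).as_matrix()
    cur=np.degrees(np.arctan2(M[1,1],M[0,1]))
    if yawy is not None: spin=-(yawy-cur)
    M2=M@R.from_euler('z',spin,degrees=True).as_matrix()
    print('clock',s['clock'],'pos',np.round(s['position'],4),'yawy',round(cur,2),'tilt z',M[:,2].round(3),'spin',round(spin,2),'slide',((np.array(target)-s['position'])@M2).round(4), 'w',round(s['width'],4),'F',np.round(s['contact_force'],2))
E
python3 -c "
from h import *
rel([.4173,-.2381,.11],62.8)"
```

```text
clock 0.15 pos [0.1319 0.5592 0.1961] yawy 76.72 tilt z [-0.001 -0.001 -1.   ] spin 13.92 slide [-0.6182 -0.5786  0.087 ] w 0.0853 F [0.42 0.96 0.13]
```

Request:
{"name": "servo_tool", "arguments": {
  "increments": [
    {"spin":6.96},
    {"spin":6.96},
    {"slide":[-0.034,-0.032,0]},
    {"slide":[-0.034,-0.032,0]},
    {"slide":[-0.034,-0.032,0]},
    {"slide":[-0.034,-0.032,0]},
    {"slide":[-0.034,-0.032,0]},
    {"slide":[-0.034,-0.032,0]}
  ],
  "hand": 1,
  "newtons": 20
}}

```text
$.increments[0]: bad value
```

Request:
{"name": "servo_tool", "arguments": {
  "increments": [
    {"slide":[-0.034,-0.032,0]},
    {"slide":[-0.034,-0.032,0]},
    {"slide":[-0.034,-0.032,0]},
    {"slide":[-0.034,-0.032,0]},
    {"slide":[-0.034,-0.032,0]},
    {"slide":[-0.034,-0.032,0.01]},
    {"slide":[-0.034,-0.032,0.02]},
    {"slide":[-0.034,-0.032,0.02]}
  ]
}}

```text
$.increments[0]: bad value
```

```bash
python3 -c "
from h import *
rel([.4173,-.2381,.11],62.8)"
```

```text
clock 0.15 pos [0.1319 0.5592 0.1961] yawy 76.72 tilt z [-0.001 -0.001 -1.   ] spin 13.92 slide [-0.6182 -0.5786  0.087 ] w 0.0853 F [0.42 0.96 0.13]
```

Both fields are needed in every row.

Request:
{"name": "servo_tool", "arguments": {
  "increments": [
    {"slide":[0,0,0],"spin":6.96},
    {"slide":[0,0,0],"spin":6.96},
    {"slide":[-0.034,-0.032,0],"spin":0},
    {"slide":[-0.034,-0.032,0],"spin":0},
    {"slide":[-0.034,-0.032,0],"spin":0},
    {"slide":[-0.034,-0.032,0],"spin":0},
    {"slide":[-0.034,-0.032,0],"spin":0},
    {"slide":[-0.034,-0.032,0],"spin":0}
  ],
  "hand": 1,
  "newtons": 20
}}

```text
clock: 0.95
position: [0.2258, 0.2938, 0.1966]
ee_rot: [0.0, 0.235, 0.972, -0.0]
contact_force: [0.6, -0.5, 0.3]
width: 0.0856
```

Request:
{"name": "servo_tool", "arguments": {
  "increments": [
    {"slide":[-0.034,-0.032,0],"spin":0},
    {"slide":[-0.034,-0.032,0],"spin":0},
    {"slide":[-0.034,-0.032,0],"spin":0},
    {"slide":[-0.034,-0.032,0],"spin":0},
    {"slide":[-0.034,-0.032,0],"spin":0},
    {"slide":[-0.034,-0.032,0],"spin":0},
    {"slide":[-0.034,-0.032,0.01],"spin":0},
    {"slide":[-0.034,-0.032,0.02],"spin":0}
  ]
}}

```text
clock: 1.75
position: [0.352, -0.0582, 0.168]
ee_rot: [0.002, 0.236, 0.972, -0.0]
contact_force: [1.0, 0.4, 1.4]
width: 0.0853
```

```bash
python3 -c "
from h import *
rel([.4173,-.2381,.11],62.8)"
```

```text
clock 1.75 pos [ 0.352  -0.0582  0.168 ] yawy 62.74 tilt z [ 0.005 -0.001 -1.   ] spin -0.06 slide [-0.1401 -0.1302  0.0585] w 0.0853 F [1.03 0.38 1.42]
```

Request:
{"name": "servo_tool", "arguments": {
  "increments": [
    {"slide":[-0.03,-0.028,0],"spin":0},
    {"slide":[-0.03,-0.028,0.01],"spin":0},
    {"slide":[-0.03,-0.028,0.015],"spin":0},
    {"slide":[-0.03,-0.028,0.015],"spin":0},
    {"slide":[-0.02,-0.018,0.018],"spin":0},
    {"slide":[0,0,0],"spin":0}
  ]
}}

```text
clock: 2.35
position: [0.4156, -0.238, 0.1067]
ee_rot: [-0.001, 0.237, 0.972, 0.0]
contact_force: [-0.6, 1.5, -0.3]
width: 0.0853
```

```bash
python3 -c "
from h import *
rel([.4173,-.2381,.11],62.8)
cv2.imwrite('pics/wrist1.png',eyes.get_image('wrist'))"
```

```text
clock 2.35 pos [ 0.4156 -0.238   0.1067] yawy 62.63 tilt z [-0.002  0.001 -1.   ] spin -0.17 slide [-0.0015  0.0006 -0.0033] w 0.0853 F [-0.57  1.52 -0.26]
```

View pics/wrist1.png

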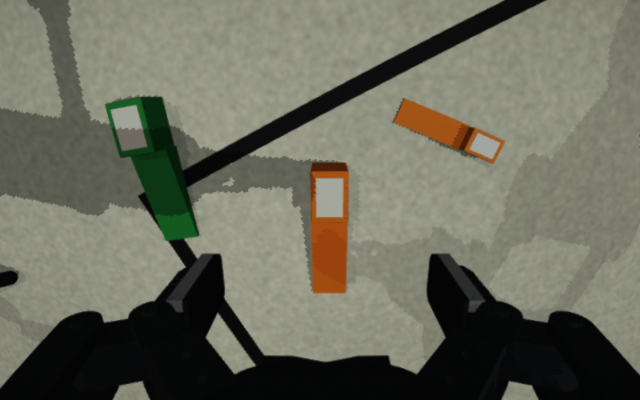

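The wrist view shows the wedge nearly upright in the picture: white top centred at about (330,198), thin end from (312,292) to (347,292), midway between the open fingers.

```bash
python3 -c "
from h import *
s=manip.get_state()
im=cv2.imread('pics/wrist1.png');hsv=cv2.cvtColor(im,cv2.COLOR_BGR2HSV)
m=cv2.inRange(hsv[165:230,312:348],(0,0,120),(179,70,255))
n,l,st,ce=cv2.connectedComponentsWithStats(m)
i=1+st[1:,4].argmax();g=ce[i]+[312,165];print(st[i],g)
o=cv2.inRange(hsv,(5,130,60),(22,255,255));o[:,:300]=0;o[:,360:]=0
ys=np.where(o.any(1))[0];xs=np.where(o[285])[0];print(ys[[0,-1]],xs[[0,-1]])
t=[(xs[0]+xs[-1])/2,ys[-1]+.5]
G=plane('wrist',[g],.036,s)[0];T=plane('wrist',[t],.004,s)[0];print(G,T,np.hypot(*(T-G)[:2]),np.degrees(np.arctan2(*(T-G)[1::-1])))
rel([G[0],G[1],.006],62.8)
"
```

```text
[   4   13   27   39 1038] [329.18786127 196.8265896 ]
[163 292] [313 345]
[ 0.41685024 -0.23430657  0.036     ] [ 0.50611977 -0.27976187  0.004     ] 0.10017601190634616 -26.984817163133993
clock 2.4 pos [ 0.415  -0.236   0.1075] yawy 62.67 tilt z [-0.003  0.002 -1.   ] spin -0.13 slide [-0.0012  0.0023  0.1015] w 0.0855 F [-0.42  0.48  0.38]
```

Request:
{"name": "servo_tool", "arguments": {
  "increments": [
    {"slide":[-0.001,0.001,0.03],"spin":0},
    {"slide":[0,0,0.03],"spin":0},
    {"slide":[0,0,0.02],"spin":0},
    {"slide":[0,0,0.01],"spin":0},
    {"slide":[0,0,0.008],"spin":0},
    {"slide":[0,0,0],"spin":0}
  ]
}}

```text
clock: 3.0
position: [0.4167, -0.2343, 0.011]
ee_rot: [-0.0, 0.235, 0.972, 0.0]
contact_force: [-0.9, 0.1, 0.1]
width: 0.0856
```

```bash
python3 -c "
from h import *
for i in range(3):
  rel([.417,-.2357,.006],62.8); im=eyes.get_image('wrist')
cv2.imwrite('pics/wrist2.png',im)"
```

```text
clock 3.0 pos [ 0.4167 -0.2343  0.011 ] yawy 62.83 tilt z [-0.     0.001 -1.   ] spin 0.03 slide [-0.0009 -0.0011  0.005 ] w 0.0856 F [-0.91  0.05  0.07]
clock 3.05 pos [ 0.4172 -0.2347  0.0116] yawy 62.82 tilt z [ 0.001 -0.    -1.   ] spin 0.02 slide [-0.0003 -0.0009  0.0056] w 0.0851 F [ 0.22 -0.6   0.71]
clock 3.1 pos [ 0.4175 -0.2351  0.0119] yawy 62.82 tilt z [ 0.001 -0.001 -1.   ] spin 0.02 slide [ 0.0002 -0.0008  0.0059] w 0.0855 F [-0.85  0.8  -0.4 ]
```

View pics/wrist2.png

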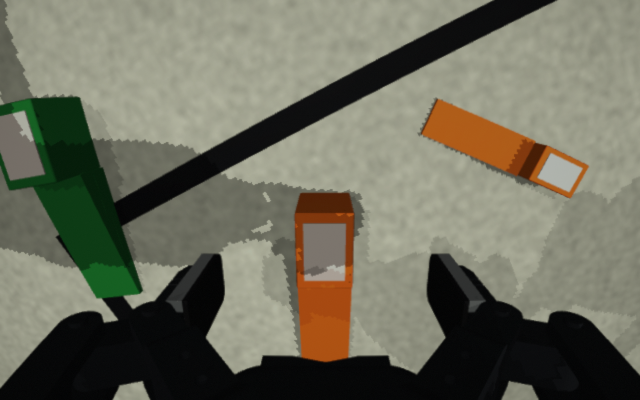

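The wedge's block (centre column about 324) sits centred between the pads (222 and 428, middle 325). I'll go down 5 mm and close gently.

Request:
{"name": "servo_tool", "arguments": {
  "increments": [
    {"slide":[0,0,0.005],"spin":0},
    {"slide":[0,0,0],"spin":0}
  ]
}}

```text
clock: 3.35
position: [0.4168, -0.2349, 0.0061]
ee_rot: [0.0, 0.235, 0.972, 0.0]
contact_force: [-0.8, -0.2, -0.4]
width: 0.0857
```

Request:
{"name": "servo_tool", "arguments": {
  "increments": [
    {"slide":[0,0,0],"spin":0},
    {"slide":[0,0,0],"spin":0},
    {"slide":[0,0,0],"spin":0},
    {"slide":[0,0,0],"spin":0},
    {"slide":[0,0,0],"spin":0},
    {"slide":[0,0,0],"spin":0},
    {"slide":[0,0,0],"spin":0},
    {"slide":[0,0,0],"spin":0}
  ],
  "hand": 0,
  "newtons": 20
}}

```text
clock: 4.15
position: [0.4168, -0.2349, 0.0061]
ee_rot: [-0.0, 0.235, 0.972, 0.0]
contact_force: [-0.1, 0.1, 1.1]
width: 0.0001
```

```bash
python3 -c "
from h import *
cv2.imwrite('pics/wrist3.png',eyes.get_image('wrist')); cv2.imwrite('pics/scene3.png',cv2.resize(eyes.get_image('scene')[170:270,100:300],None,fx=4,fy=4,interpolation=2)); rel([.417,-.2357,.006],62.8)"
```

```text
clock 4.25 pos [ 0.4169 -0.2349  0.0061] yawy 62.8 tilt z [ 0.  0. -1.] spin -0.0 slide [-0.0005 -0.0007  0.0001] w 0.0001 F [-0.16 -0.86  0.55]
```

View pics/wrist3.png

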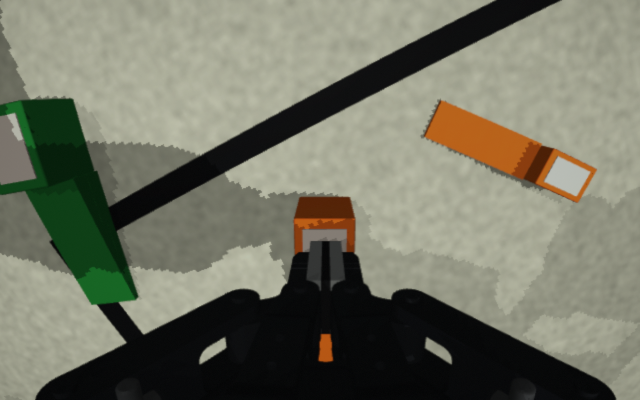

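View pics/scene3.png

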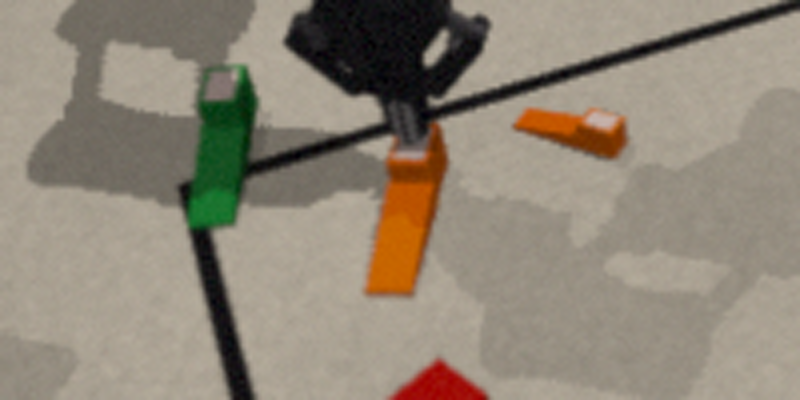

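The gripper shut fully (width 0). In the wrist view the tips end at about row 240, over the still-visible white top. In the scene view the tips end on top of the block at about (202,206). So the fingers closed on air, above the block. I'll triangulate the real tip height.

```bash
python3 - <<'E'
from h import *
s=manip.get_state()
uv=[[ (392)/4+100,145/4+170],[ (425)/4+100,147/4+170],[410/4+100,145/4+170]]
o,d=ray('scene',uv)
P=np.array(s['position'])
for r in d:
    t=((P-o)[:2]@r[:2])/(r[:2]@r[:2]); print('scene closest',(o+r*t).round(4))
# projections of vertical axis through TCP in the scene
c=eyes.calibration('scene');K=np.array([[c['fx'],0,c['cx']],[0,c['fy'],c['cy']],[0,0,1.]])
for z in [.006,.02,.036,.05,.08]:
    q,_=cv2.projectPoints(np.array([[P[0],P[1],z]]),c['rvec'],c['tvec'],K,np.array([c['k1'],0,0,0,0.])); q=q.ravel(); print(z,q.round(1),'crop',((q-[100,170])*4).round(0))
im=eyes.get_image('wrist'); cv2.imwrite('pics/w4.png',cv2.resize(im[180:300,250:400],None,fx=5,fy=5,interpolation=2))
E
```

```text
scene closest [ 0.4158 -0.2488  0.0363]
scene closest [ 0.4175 -0.2288  0.0274]
scene closest [ 0.4166 -0.2378  0.0323]
0.006 [205.4 213. ] crop [422. 172.]
0.02 [204.5 209.3] crop [418. 157.]
0.036 [203.4 205. ] crop [413. 140.]
0.05 [202.4 201.1] crop [410. 124.]
0.08 [200.2 192.6] crop [401.  90.]
```

View pics/w4.png

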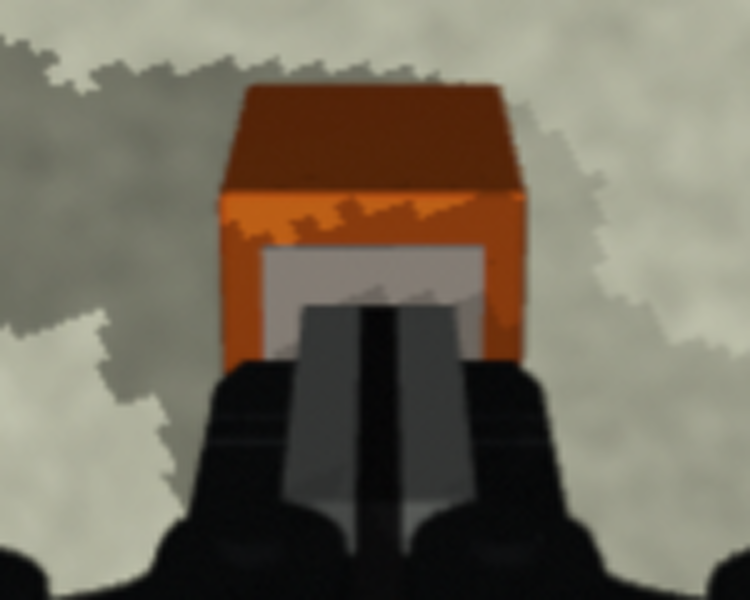

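All three views agree. The open tips appear 206 px apart for 85 mm, which puts them about 45 mm behind the TCP instead of 13. Shut, they end about 32 mm behind it (z ≈ 0.036 in the scene ray). So the real fingers are about 30 mm shorter than the stated TCP, and I need to go lower, watching the force. I'll raise, reopen and check.

Request:
{"name": "servo_tool", "arguments": {
  "increments": [
    {"slide":[0,0,-0.015],"spin":0},
    {"slide":[0,0,-0.015],"spin":0},
    {"slide":[0,0,0],"spin":0}
  ]
}}

```text
clock: 4.6
position: [0.4182, -0.2359, 0.0376]
ee_rot: [0.002, 0.235, 0.972, -0.001]
contact_force: [0.3, -0.6, 0.5]
width: 0.0002
```

```bash
python3 - <<'E'
from h import *
rel([.417,-.2357,.006],62.8)
cv2.imwrite('pics/w5.png',cv2.resize(eyes.get_image('wrist')[150:320,220:430],None,fx=3.5,fy=3.5,interpolation=2)); cv2.imwrite('pics/s5.png',cv2.resize(eyes.get_image('scene')[150:250,140:260],None,fx=6,fy=6,interpolation=2))
E
```

```text
clock 4.6 pos [ 0.4182 -0.2359  0.0376] yawy 62.8 tilt z [ 0.003 -0.002 -1.   ] spin 0.0 slide [ 0.0013 -0.0004  0.0316] w 0.0002 F [ 0.3  -0.59  0.53]
```

View pics/w5.png

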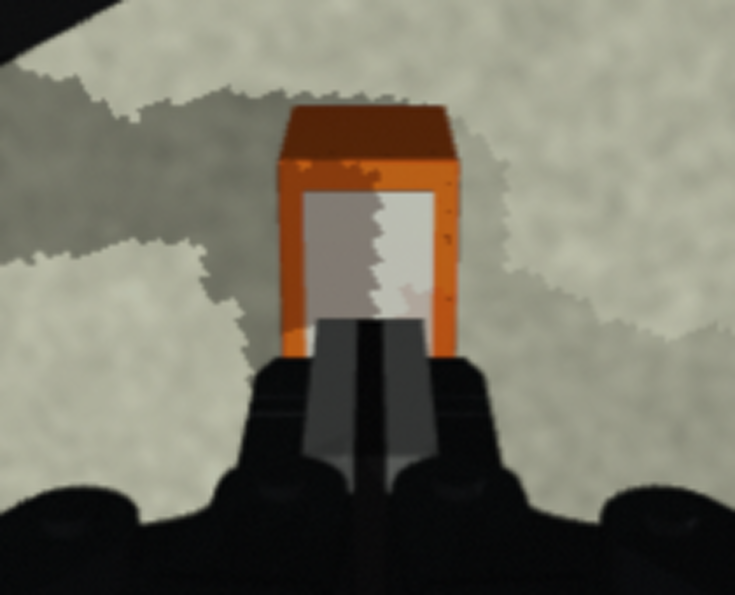

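View pics/s5.png

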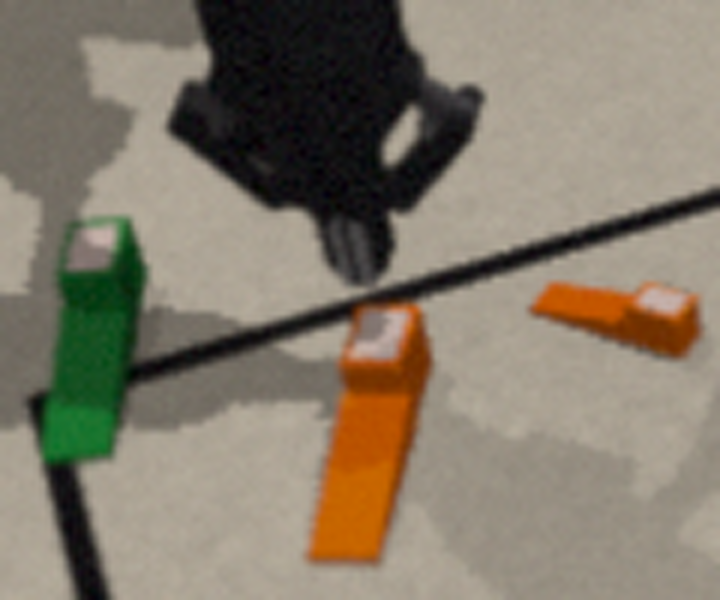

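Tip row is again about 241 against an unobstructed view. The scene puts the tips at about z 0.066 with the TCP reported at 0.037, so the tips sit about 30 mm above the reported TCP. I'll open, then descend to a TCP z of about -0.020, which puts the tips about 10 mm above the bench, in small steps with force checks.

Request:
{"name": "servo_tool", "arguments": {
  "increments": [
    {"slide":[0,0,0],"spin":0},
    {"slide":[0,0,0],"spin":0},
    {"slide":[0,0,0],"spin":0},
    {"slide":[0,0,0],"spin":0},
    {"slide":[0,0,0],"spin":0},
    {"slide":[0,0,0.015],"spin":0},
    {"slide":[0,0,0.015],"spin":0}
  ],
  "hand": 1,
  "newtons": 20
}}

```text
clock: 5.4
position: [0.4174, -0.2353, 0.0062]
ee_rot: [0.001, 0.235, 0.972, -0.0]
contact_force: [0.1, 0.0, 0.0]
width: 0.0856
```

Request:
{"name": "servo_tool", "arguments": {
  "increments": [
    {"slide":[0,0,0.004],"spin":0},
    {"slide":[0,0,0.004],"spin":0},
    {"slide":[0,0,0.004],"spin":0},
    {"slide":[0,0,0],"spin":0}
  ]
}}

```text
clock: 5.8
position: [0.4169, -0.2349, -0.006]
ee_rot: [-0.0, 0.235, 0.972, 0.0]
contact_force: [0.6, 0.0, 0.0]
width: 0.0855
```

No contact below the bench plane, which confirms the offset. I'll continue down.

Request:
{"name": "servo_tool", "arguments": {
  "increments": [
    {"slide":[0,0,0.004],"spin":0},
    {"slide":[0,0,0.004],"spin":0},
    {"slide":[0,0,0.004],"spin":0},
    {"slide":[0,0,0.002],"spin":0},
    {"slide":[0,0,0],"spin":0}
  ]
}}

```text
clock: 6.3
position: [0.4166, -0.2347, -0.0203]
ee_rot: [-0.0, 0.235, 0.972, 0.0]
contact_force: [0.3, 0.8, 0.1]
width: 0.0854
```

```bash
python3 - <<'E'
from h import *
rel([.417,-.2357,.006],62.8)
cv2.imwrite('pics/w6.png',eyes.get_image('wrist')); cv2.imwrite('pics/s6.png',cv2.resize(eyes.get_image('scene')[150:250,140:260],None,fx=6,fy=6,interpolation=2))
E
```

```text
clock 6.3 pos [ 0.4166 -0.2347 -0.0203] yawy 62.8 tilt z [-0.001  0.001 -1.   ] spin -0.0 slide [-0.0008 -0.0007 -0.0263] w 0.0854 F [0.33 0.77 0.13]
```

View pics/w6.png

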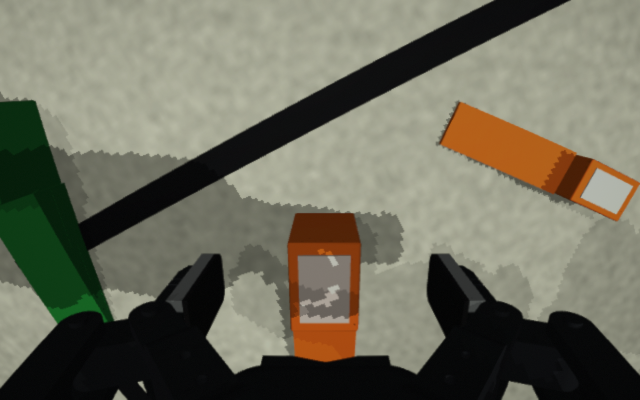

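View pics/s6.png

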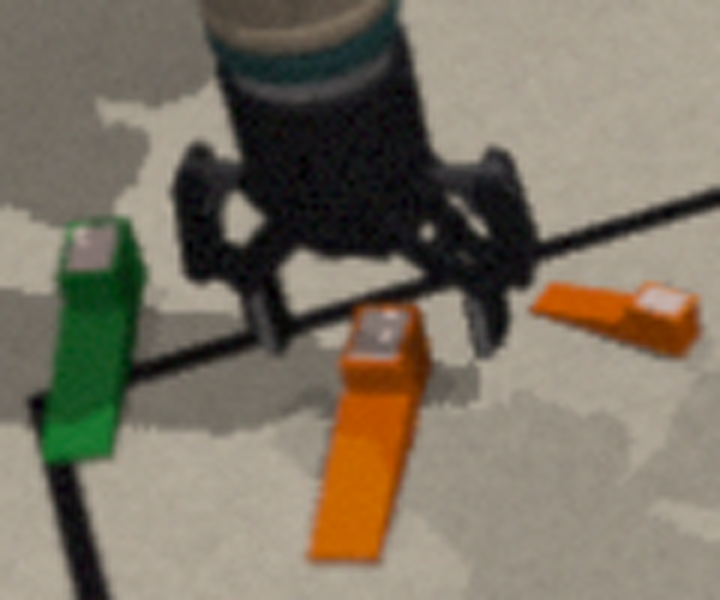

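The fingers straddle the block (pads at columns 222 and 428, block at 289–360), with tips low beside it. Closing at 20 N.

Request:
{"name": "servo_tool", "arguments": {
  "increments": [
    {"slide":[0,0,0],"spin":0},
    {"slide":[0,0,0],"spin":0},
    {"slide":[0,0,0],"spin":0},
    {"slide":[0,0,0],"spin":0},
    {"slide":[0,0,0],"spin":0},
    {"slide":[0,0,0],"spin":0}
  ],
  "hand": 0,
  "newtons": 20
}}

```text
clock: 7.0
position: [0.417, -0.235, -0.0198]
ee_rot: [0.0, 0.235, 0.972, -0.0]
contact_force: [-1.0, -0.2, 1.5]
width: 0.0273
```

Request:
{"name": "servo_tool", "arguments": {
  "increments": [
    {"slide":[0,0,-0.005],"spin":0},
    {"slide":[0,0,-0.015],"spin":0},
    {"slide":[0,0,-0.02],"spin":0},
    {"slide":[0,0,-0.02],"spin":0},
    {"slide":[0,0,-0.01],"spin":0},
    {"slide":[0,0,0],"spin":0},
    {"slide":[0,0,0],"spin":0}
  ]
}}

```text
clock: 7.7
position: [0.4165, -0.2346, 0.0497]
ee_rot: [-0.0, 0.235, 0.972, 0.0]
contact_force: [0.5, 0.2, -0.8]
width: 0.0274
```

```bash
python3 - <<'E'
from h import *
rel([.417,-.2357,.006],62.8)
cv2.imwrite('pics/w7.png',eyes.get_image('wrist')); cv2.imwrite('pics/s7.png',cv2.resize(eyes.get_image('scene')[130:250,140:280],None,fx=5,fy=5,interpolation=2))
E
```

```text
clock 7.7 pos [ 0.4165 -0.2346  0.0497] yawy 62.8 tilt z [-0.001  0.001 -1.   ] spin -0.0 slide [-0.001  -0.0008  0.0437] w 0.0274 F [ 0.48  0.18 -0.81]
```

View pics/w7.png

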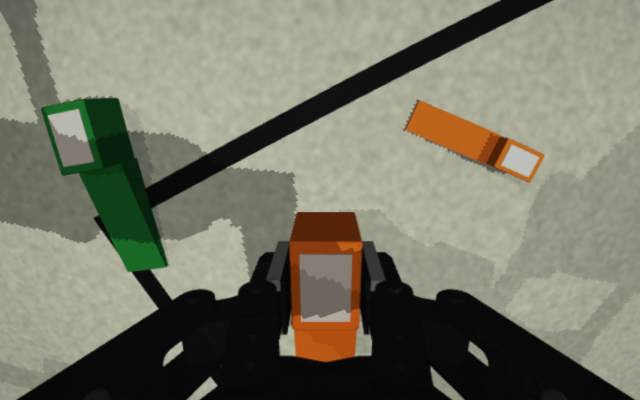

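View pics/s7.png

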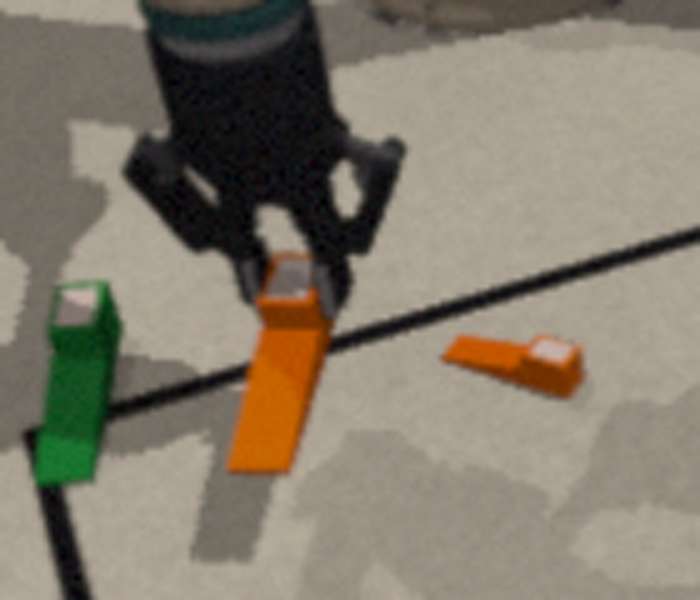

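The wedge is held, level and about 70 mm up. Its rows in the wrist view (back edge 212, white top 254–323) match those before the lift, so it hasn't slipped. Next I'll cross-check the stand from the scene camera.

```bash
python3 - <<'E'
from h import *
im=eyes.get_image('scene'); cv2.imwrite('pics/scene8.png',im)
cv2.imwrite('pics/s8.png',cv2.resize(im[185:300,295:425],None,fx=6,fy=5,interpolation=2))
E
```

```text
(no output)
```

View pics/s8.png

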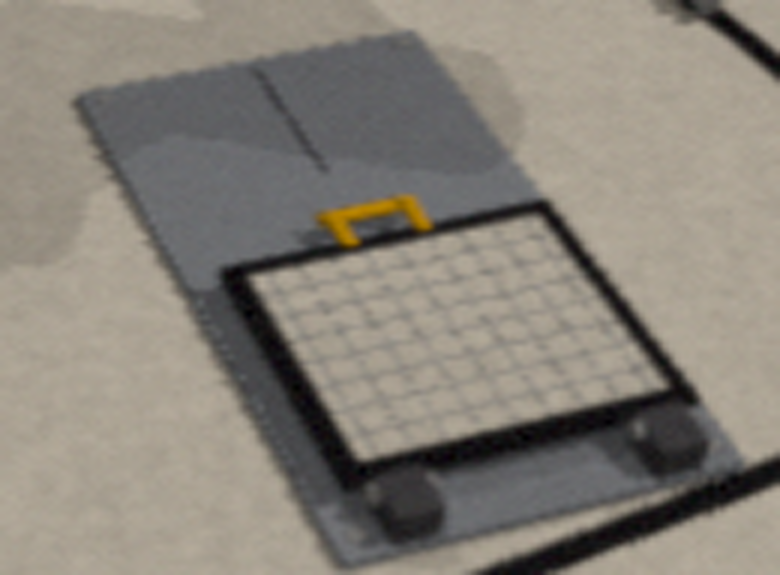

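```bash
python3 - <<'E'
from h import *
f=lambda p:(np.array(p,float)+.5)/[6,5]-.5+[295,185]
a=lambda v:np.degrees(np.arctan2(v[1],v[0]))
L=plane('scene',f([[325,171],[258,68]]),.008); B=plane('scene',f([[412,31],[78,100],[745,462],[342,568]]),.008)
Y=plane('scene',f([[318,216],[412,199]]),.0225)
print('line',L.round(4),a(L[0]-L[1]));print('base',B.round(4),a(B[2]-B[0]),a(B[3]-B[1]),a(B[0]-B[1])-90)
print('front',B[:2].mean(0),'rear',B[2:].mean(0),'bar',Y.round(4),Y.mean(0).round(4))
# wedge in hand, from wrist image: white centre at z=TCP+0.020+0.036
s=manip.get_state(); im=cv2.imread('pics/w7.png')
hsv=cv2.cvtColor(im,cv2.COLOR_BGR2HSV); m=cv2.inRange(hsv[245:330,298:354],(0,0,90),(179,90,255))
n,l,st,ce=cv2.connectedComponentsWithStats(m); i=1+st[1:,4].argmax(); g=st[i,:2]+st[i,2:4]/2-.5+[298,245]; print(st[i],g)
P=plane('wrist',[g],.0502+.056,s)[0]; print('white centre',P); rel(P)
E
```

```text
line [[0.6042 0.0994 0.008 ]
 [0.5217 0.1115 0.008 ]] -8.343536877016716
base [[ 0.5266  0.1928  0.008 ]
 [ 0.5085  0.0249  0.008 ]
 [ 0.837   0.1517  0.008 ]
 [ 0.8163 -0.017   0.008 ]] -7.543536493265341 -7.760669567219792 -6.165645057886991
front [0.51752948 0.10886182 0.008     ] rear [0.82665046 0.06733253 0.008     ] bar [[0.6418 0.0728 0.0225]
 [0.6491 0.1149 0.0225]] [0.6455 0.0938 0.0225]
[   2    9   52   68 3423] [325.5 287.5]
white centre [ 0.4162068  -0.23488288  0.1062    ]
clock 7.85 pos [ 0.4161 -0.2343  0.0491] yawy 62.8 tilt z [-0.002  0.001 -1.   ] spin 0 slide [-0.0002 -0.0004 -0.0571] w 0.0271 F [ 0.71 -0.09 -1.24]
```

```bash
python3 -c "
from h import *
rel([.5357,.1054,.01],82.6)
rel([.5357,.1054,.01],82.6,s=dict(clock=0,position=np.array([.417,-.235,.050]),ee_rot=manip.get_state()['ee_rot'],width=0,contact_force=[0,0,0]))"
```

```text
clock 7.85 pos [ 0.4161 -0.2343  0.0491] yawy 62.8 tilt z [-0.002  0.001 -1.   ] spin -19.8 slide [-0.0749  0.3522  0.0394] w 0.0271 F [ 0.71 -0.09 -1.24]
clock 0 pos [ 0.417 -0.235  0.05 ] yawy 62.8 tilt z [-0.002  0.001 -1.   ] spin -19.8 slide [-0.0739  0.3528  0.0403] w 0 F [0 0 0]
```

Request:
{"name": "servo_tool", "arguments": {
  "increments": [
    {"slide":[0,0,0],"spin":-6.6},
    {"slide":[0,0,0],"spin":-6.6},
    {"slide":[0,0,0],"spin":-6.6},
    {"slide":[-0.004,0.018,0],"spin":0},
    {"slide":[-0.007,0.035,0],"spin":0},
    {"slide":[-0.007,0.035,0],"spin":0},
    {"slide":[-0.007,0.035,0],"spin":0},
    {"slide":[-0.008,0.035,0],"spin":0}
  ]
}}

```text
clock: 8.65
position: [0.4695, -0.081, 0.0493]
ee_rot: [-0.001, 0.065, 0.998, 0.0]
contact_force: [0.8, 0.5, -0.7]
width: 0.0275
```

Request:
{"name": "servo_tool", "arguments": {
  "increments": [
    {"slide":[-0.008,0.035,0],"spin":0},
    {"slide":[-0.008,0.035,0],"spin":0},
    {"slide":[-0.008,0.035,0],"spin":0},
    {"slide":[-0.007,0.035,0],"spin":0},
    {"slide":[-0.006,0.035,0],"spin":0},
    {"slide":[-0.004,0.02,0],"spin":0},
    {"slide":[0,0,0],"spin":0},
    {"slide":[0,0,0],"spin":0}
  ]
}}

```text
clock: 9.45
position: [0.5349, 0.1056, 0.0492]
ee_rot: [-0.001, 0.064, 0.998, -0.0]
contact_force: [-0.1, -1.3, -0.6]
width: 0.0276
```

```bash
python3 - <<'E'
from h import *
for i in range(2):
  rel([.5357,.1054,.01],82.6); im=eyes.get_image('top')
im2=eyes.get_image('scene')
cv2.imwrite('pics/t9.png',cv2.resize(im[90:260,230:360],None,fx=4,fy=3.5,interpolation=2))
cv2.imwrite('pics/s9.png',cv2.resize(im2[140:300,285:425],None,fx=5,fy=3.6,interpolation=2))
cv2.imwrite('pics/t9r.png',im);cv2.imwrite('pics/s9r.png',im2)
E
```

```text
clock 9.45 pos [0.5349 0.1056 0.0492] yawy 82.68 tilt z [-0.002 -0.001 -1.   ] spin 0.08 slide [-0.0009 -0.0001  0.0392] w 0.0276 F [-0.05 -1.29 -0.59]
clock 9.5 pos [0.5348 0.1051 0.0493] yawy 82.61 tilt z [-0.002 -0.001 -1.   ] spin 0.01 slide [-0.0009  0.0005  0.0393] w 0.0273 F [ 0.45 -0.2  -0.16]
```

View pics/t9.png

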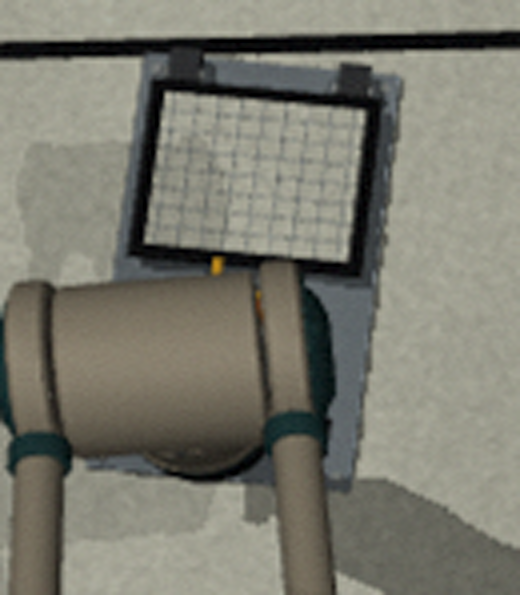

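View pics/s9.png

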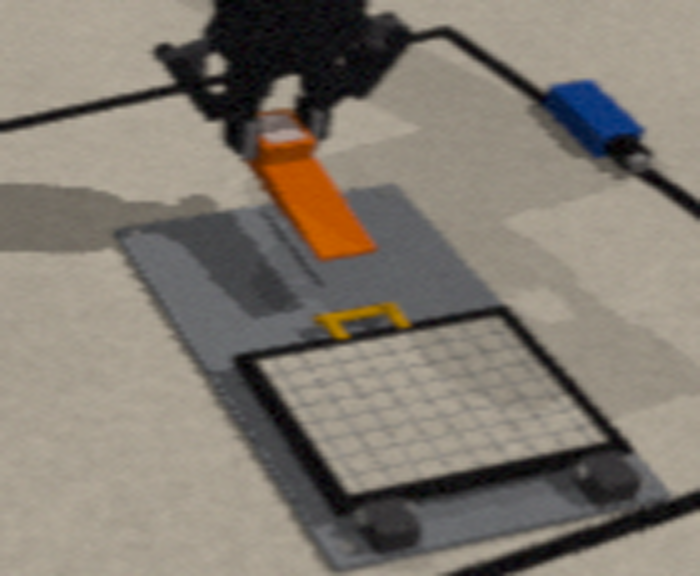

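The top view is hidden by the forearm. In the scene view the held wedge lies above the base, its thin end from crop (325,258) to (376,247). I'll check the tip in the scene view.

```bash
python3 - <<'E'
from h import *
f=lambda p:(np.array(p,float)+.5)/[5,3.6]-.5+[285,140]
for z in (.070,.072,.074): 
  T=plane('scene',f([[325,258],[376,247]]),z);print(z,T.round(4).tolist(),T.mean(0).round(4))
E
```

```text
0.07 [[0.6323, 0.08, 0.07], [0.6341, 0.1084, 0.07]] [0.6332 0.0942 0.07  ]
0.072 [[0.6339, 0.0788, 0.072], [0.6357, 0.1072, 0.072]] [0.6348 0.093  0.072 ]
0.074 [[0.6356, 0.0777, 0.074], [0.6374, 0.106, 0.074]] [0.6365 0.0918 0.074 ]
```

The tip is at (0.635, 0.093), as expected, on the centre line and about 12 mm short of the bar. Lowering in front of the bar.

Request:
{"name": "servo_tool", "arguments": {
  "increments": [
    {"slide":[0.003,0,0.015],"spin":0},
    {"slide":[0,0,0.02],"spin":0},
    {"slide":[0,0,0.015],"spin":0},
    {"slide":[0,0,0.005],"spin":0},
    {"slide":[0,0,0.003],"spin":0},
    {"slide":[0,0,0],"spin":0},
    {"slide":[0,0,0],"spin":0}
  ]
}}

```text
clock: 10.3
position: [0.5335, 0.1059, -0.0072]
ee_rot: [0.001, 0.065, 0.998, 0.0]
contact_force: [0.4, -0.1, -0.6]
width: 0.0275
```

```bash
python3 - <<'E'
from h import *
for i in range(4):
  rel([.5357,.1054,-.012],82.6); im2=eyes.get_image('scene')
cv2.imwrite('pics/s10.png',cv2.resize(im2[170:260,305:405],None,fx=8,fy=6.6,interpolation=2))
E
```

```text
clock 10.3 pos [ 0.5335  0.1059 -0.0072] yawy 82.58 tilt z [ 0.001  0.    -1.   ] spin -0.02 slide [-0.0023 -0.0002  0.0048] w 0.0275 F [ 0.38 -0.05 -0.58]
clock 10.35 pos [ 0.5335  0.106  -0.0071] yawy 82.59 tilt z [ 0.002  0.    -1.   ] spin -0.01 slide [-0.0023 -0.0003  0.0049] w 0.0274 F [ 0.97  0.2  -0.82]
clock 10.4 pos [ 0.5334  0.106  -0.0072] yawy 82.6 tilt z [ 0.002  0.    -1.   ] spin -0.0 slide [-0.0024 -0.0003  0.0048] w 0.0274 F [-0.37  0.68 -1.03]
clock 10.45 pos [ 0.5333  0.1061 -0.0072] yawy 82.6 tilt z [ 0.001  0.    -1.   ] spin 0.0 slide [-0.0025 -0.0004  0.0048] w 0.0278 F [ 0.31  0.17 -1.1 ]
```

View pics/s10.png

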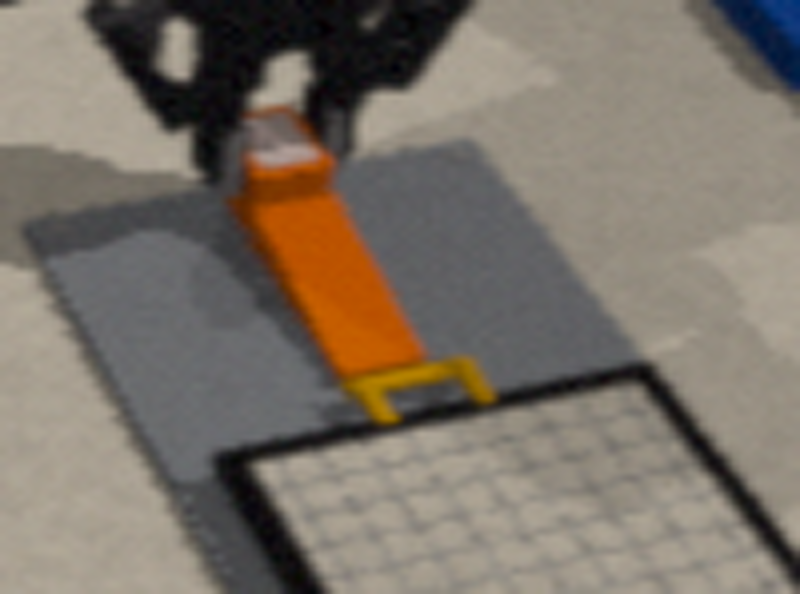

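```bash
python3 - <<'E'
from h import *
f=lambda p:(np.array(p,float)+.5)/[8,6.6]-.5+[305,170]
T=plane('scene',f([[343,376],[424,361]]),.0155);print('tip',T.round(4).tolist(),T.mean(0).round(4))
Y=plane('scene',f([[345,380],[476,359]]),.024);print('bar',Y.round(4).tolist(),Y.mean(0).round(4))
u=np.array([np.cos(np.radians(-7.4)),np.sin(np.radians(-7.4))]);n=np.array([-u[1],u[0]])
d=(Y-T).mean(0)[:2]
print('bar-tip along',d@u,'lateral',d@n)
E
```

```text
tip [[0.6325, 0.0783, 0.0155], [0.6371, 0.106, 0.0155]] [0.6348 0.0921 0.0155]
bar [[0.6411, 0.0734, 0.024], [0.6499, 0.1167, 0.024]] [0.6455 0.095  0.024 ]
bar-tip along 0.010249316386589803 lateral 0.004234402043533273
```

By the scene view the bar sits about 4 mm to the wedge's left; by the earlier top view it is about 0. I'll split the difference (2 mm) and lower onto the base, watching the force.

Request:
{"name": "servo_tool", "arguments": {
  "increments": [
    {"slide":[0,0.002,0.001],"spin":0},
    {"slide":[0,0,0.001],"spin":0},
    {"slide":[0,0,0.001],"spin":0},
    {"slide":[0,0,0],"spin":0},
    {"slide":[0,0,0],"spin":0}
  ]
}}

```text
clock: 11.0
position: [0.5329, 0.108, -0.011]
ee_rot: [-0.0, 0.064, 0.998, 0.0]
contact_force: [0.0, 0.2, 0.2]
width: 0.0277
```

```bash
cat >> h.py <<'E'
def avg(n=6):
    S=[]
    for i in range(n): S.append(manip.get_state()); eyes.get_image('top')
    print('t',S[-1]['clock'],'F',np.mean([x['contact_force'] for x in S],0).round(2),'sd',np.std([x['contact_force'] for x in S],0).round(2),'M',np.mean([x['moment'] for x in S],0).round(3),'P',np.mean([x['position'] for x in S],0).round(4),'w',S[-1]['width'])
E
python3 -c "
from h import *
avg()"
```

```text
t 11.25 F [-0.14 -0.22 -0.87] sd [0.43 0.44 0.57] M [0.006 0.025 0.009] P [ 0.533   0.108  -0.0109] w 0.027725569817661427
```

Request:
{"name": "servo_tool", "arguments": {
  "increments": [
    {"slide":[0,0,0.0005],"spin":0},
    {"slide":[0,0,0.0005],"spin":0},
    {"slide":[0,0,0],"spin":0}
  ]
}}

```text
clock: 11.6
position: [0.5331, 0.108, -0.0117]
ee_rot: [0.0, 0.065, 0.998, 0.0]
contact_force: [-1.2, -0.1, 1.1]
width: 0.0274
```

```bash
python3 -c "
from h import *
avg()"
```

```text
t 11.85 F [-0.56  0.09  1.42] sd [0.51 0.59 0.57] M [-0.036  0.073  0.001] P [ 0.5331  0.108  -0.0117] w 0.027501779045610207
```

Contact with the base shows: mean Fz went from -0.9 to +1.4 N. Now pushing along tool -x, 35 mm first, which should stop short of bar contact.

Request:
{"name": "servo_tool", "arguments": {
  "increments": [
    {"slide":[-0.005,0,0],"spin":0},
    {"slide":[-0.005,0,0],"spin":0},
    {"slide":[-0.005,0,0],"spin":0},
    {"slide":[-0.005,0,0],"spin":0},
    {"slide":[-0.005,0,0],"spin":0},
    {"slide":[-0.005,0,0],"spin":0},
    {"slide":[-0.005,0,0],"spin":0},
    {"slide":[0,0,0],"spin":0}
  ]
}}

```text
clock: 12.7
position: [0.569, 0.1034, -0.0117]
ee_rot: [0.001, 0.065, 0.998, 0.0]
contact_force: [-0.0, 0.0, 1.7]
width: 0.0277
```

```bash
python3 -c "
from h import *
avg()
im2=eyes.get_image('scene')
cv2.imwrite('pics/s11.png',cv2.resize(im2[170:260,305:405],None,fx=8,fy=6.6,interpolation=2))"
```

```text
t 12.95 F [ 0.69 -0.01  2.09] sd [0.57 0.1  0.46] M [-0.04  -0.081 -0.   ] P [ 0.5691  0.1034 -0.0117] w 0.02733768557553225
```

View pics/s11.png

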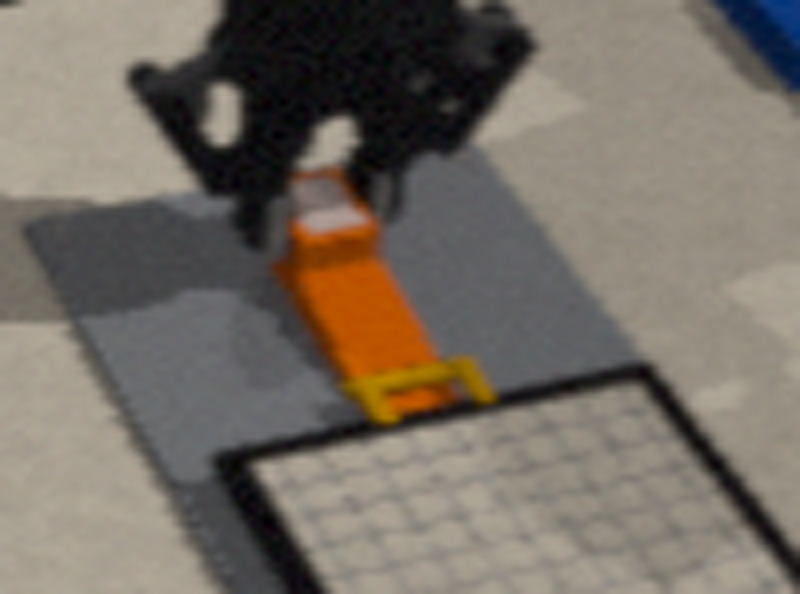

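The thin end has passed under the bar between the two arms and the plate is still down. Now 3 mm steps, feeling for bar contact.

Request:
{"name": "servo_tool", "arguments": {
  "increments": [
    {"slide":[-0.003,0,0],"spin":0},
    {"slide":[0,0,0],"spin":0}
  ]
}}

```text
clock: 13.25
position: [0.5688, 0.1034, -0.0117]
ee_rot: [-0.002, 0.065, 0.998, 0.0]
contact_force: [-2.9, 1.6, 6.5]
width: 0.0275
```

```bash
python3 -c "
from h import *
avg(8)"
```

```text
t 13.6 F [-3.16  0.73  6.62] sd [0.45 0.61 0.33] M [ 0.087  0.345 -0.005] P [ 0.5688  0.1034 -0.0117] w 0.027564999641378762
```

Request:
{"name": "servo_tool", "arguments": {
  "increments": [
    {"slide":[-0.003,0,0],"spin":0},
    {"slide":[0,0,0],"spin":0}
  ]
}}

```text
clock: 13.85
position: [0.5716, 0.103, -0.0117]
ee_rot: [-0.002, 0.065, 0.998, 0.0]
contact_force: [-2.2, -0.5, 6.6]
width: 0.0275
```

```bash
python3 -c "
from h import *
avg(8)"
```

```text
t 14.2 F [-2.99  0.57  6.59] sd [0.64 0.63 0.35] M [ 0.046  0.394 -0.021] P [ 0.5716  0.103  -0.0117] w 0.027703632680957865
```

Request:
{"name": "servo_tool", "arguments": {
  "increments": [
    {"slide":[-0.003,0,0],"spin":0},
    {"slide":[0,0,0],"spin":0}
  ]
}}

```text
clock: 14.45
position: [0.5746, 0.1026, -0.0117]
ee_rot: [-0.002, 0.065, 0.998, 0.0]
contact_force: [-4.4, -0.4, 6.5]
width: 0.0277
```

```bash
python3 -c "
from h import *
avg(8)"
```

```text
t 14.8 F [-3.4   0.47  6.68] sd [0.57 0.49 0.36] M [0.049 0.396 0.01 ] P [ 0.5746  0.1026 -0.0117] w 0.02787688602568899
```

```bash
cat >> h.py <<'E'
def plift(n=3):
    """pixel shift of plate's front edge strip / yellow arms in scene vs scene8.png"""
    b=cv2.cvtColor(cv2.imread('pics/scene8.png'),cv2.COLOR_BGR2GRAY)
    im=np.mean([eyes.get_image('scene').astype(float) for _ in range(n)],0).astype(np.uint8)
    g=cv2.cvtColor(im,cv2.COLOR_BGR2GRAY)
    out={}
    for nm,(x0,x1,y0,y1) in dict(front=(335,388,222,245),mid=(345,395,240,262),rear=(352,412,265,290),base=(345,420,280,300)).items():
        G,B=g[y0:y1,x0:x1].astype(np.float32),b[y0:y1,x0:x1].astype(np.float32)
        W=np.float32([[1,0,0],[0,1,0]])
        try:
            cc,W=cv2.findTransformECC(B,G,W,cv2.MOTION_TRANSLATION,(3,200,1e-6),None,3)
            out[nm]=(W[:,2].round(2).tolist(),round(cc,3))
        except cv2.error as e: out[nm]='fail'
    print(out); return im
E
python3 - <<'E'
from h import *
im=plift()
cv2.imwrite('pics/s12.png',cv2.resize(im[170:260,305:405],None,fx=8,fy=6.6,interpolation=2))
# predicted px shift of the plate front for 4mm
c=eyes.calibration('scene');K=np.array([[c['fx'],0,c['cx']],[0,c['fy'],c['cy']],[0,0,1.]])
q,_=cv2.projectPoints(np.array([[.666,.088,.028],[.666,.088,.0315],[.6468,.091,.022],[.6468,.091,.026]]),c['rvec'],c['tvec'],K,np.array([c['k1'],0,0,0,0.]));print(q.reshape(-1,2).round(2))
E
```

```text
{'front': ([-0.07000000029802322, -0.009999999776482582], 0.965), 'mid': 'fail', 'rear': ([-0.009999999776482582, 0.019999999552965164], 1.0), 'base': ([0.009999999776482582, 0.009999999776482582], 1.0)}
[[357.88 230.8 ]
 [358.01 229.86]
 [354.75 226.94]
 [354.89 225.87]]
```

View pics/s12.png

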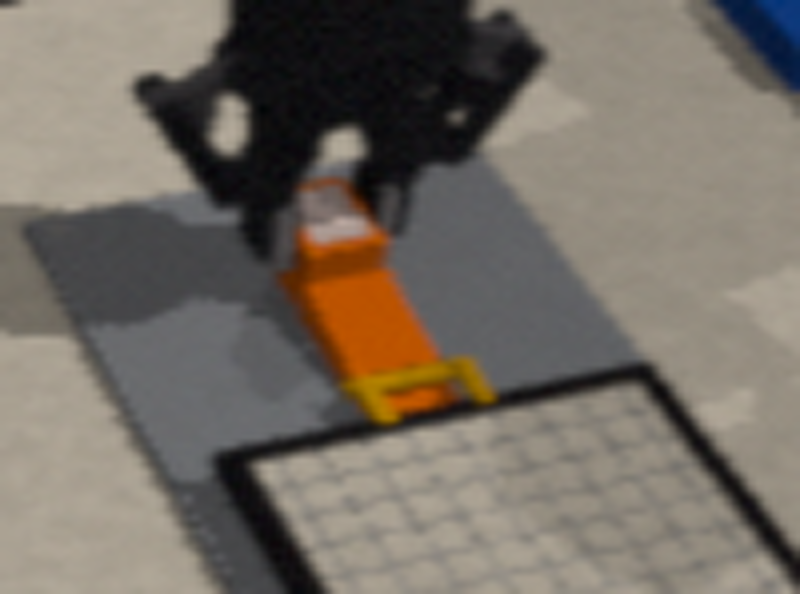

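The plate is not lifted yet (front-edge shift about 0 px; 4 mm at the bar should give -0.94 px). The force rise was just base friction. Pushing on.

Request:
{"name": "servo_tool", "arguments": {
  "increments": [
    {"slide":[-0.003,0,0],"spin":0},
    {"slide":[-0.002,0,0],"spin":0},
    {"slide":[0,0,0],"spin":0}
  ]
}}

```text
clock: 15.3
position: [0.576, 0.1023, -0.0118]
ee_rot: [-0.005, 0.065, 0.998, 0.0]
contact_force: [-9.6, 1.5, 11.9]
width: 0.0276
```

```bash
python3 -c "
from h import *
avg(5);plift()"
```

```text
t 15.5 F [-8.97  1.23 11.6 ] sd [0.44 0.47 0.58] M [ 0.164  1.253 -0.116] P [ 0.5761  0.1023 -0.0118] w 0.027693829919467502
{'front': ([-0.05000000074505806, -0.019999999552965164], 0.964), 'mid': 'fail', 'rear': ([-0.009999999776482582, 0.009999999776482582], 1.0), 'base': ([0.009999999776482582, 0.009999999776482582], 1.0)}
```

Request:
{"name": "servo_tool", "arguments": {
  "increments": [
    {"slide":[-0.003,0,0],"spin":0},
    {"slide":[-0.002,0,0],"spin":0},
    {"slide":[0,0,0],"spin":0}
  ]
}}

```text
clock: 16.0
position: [0.5787, 0.1018, -0.0119]
ee_rot: [-0.007, 0.065, 0.998, -0.0]
contact_force: [-12.4, 1.3, 15.0]
width: 0.0273
```

```bash
python3 -c "
from h import *
avg(5);plift()"
```

```text
t 16.2 F [-12.53   1.66  14.64] sd [0.3  0.28 0.2 ] M [ 0.312  1.806 -0.005] P [ 0.5787  0.1018 -0.0119] w 0.02755992062798848
{'front': ([-0.1599999964237213, -0.10000000149011612], 0.959), 'mid': 'fail', 'rear': ([0.019999999552965164, 0.009999999776482582], 1.0), 'base': ([0.019999999552965164, -0.0], 1.0)}
```

Bar contact is at TCP x ≈ 0.577, and the lift is just starting (-0.1 px). But the push is pitching the nose down and loading the base (Fz 14.6 N), with the arm lagging 8 mm. I'll unload by easing the command up 2 mm.

Request:
{"name": "servo_tool", "arguments": {
  "increments": [
    {"slide":[0,0,-0.0005],"spin":0},
    {"slide":[0,0,-0.0005],"spin":0},
    {"slide":[0,0,-0.0005],"spin":0},
    {"slide":[0,0,-0.0005],"spin":0},
    {"slide":[0,0,0],"spin":0}
  ]
}}

```text
clock: 16.9
position: [0.5849, 0.1011, -0.0109]
ee_rot: [-0.002, 0.065, 0.998, -0.0]
contact_force: [-2.3, -0.0, -3.7]
width: 0.0272
```

```bash
python3 -c "
from h import *
avg(5);plift();rel([.59,.1,0])"
```

```text
t 17.1 F [-2.55  0.14 -3.25] sd [0.45 0.39 0.43] M [ 0.05   0.645 -0.01 ] P [ 0.5856  0.101  -0.0107] w 0.027627593376778267
{'front': ([0.009999999776482582, -0.5600000023841858], 0.957), 'mid': 'fail', 'rear': ([0.009999999776482582, 0.009999999776482582], 0.999), 'base': ([0.019999999552965164, -0.0], 1.0)}
clock 17.3 pos [ 0.5865  0.101  -0.01  ] yawy 82.59 tilt z [-0.  0. -1.] spin 0 slide [-0.0036 -0.0005 -0.01  ] w 0.0279 F [-3.19  0.18 -4.43]
```

The load is off and the plate has lifted (-0.56 px). The wedge is now slightly carried (Fz -3 to -4 N), so I'll lower 1 mm and push on in small steps.

Request:
{"name": "servo_tool", "arguments": {
  "increments": [
    {"slide":[0,0,0.0005],"spin":0},
    {"slide":[-0.002,0,0.0005],"spin":0},
    {"slide":[-0.002,0,0],"spin":0},
    {"slide":[0,0,0],"spin":0}
  ]
}}

```text
clock: 17.7
position: [0.591, 0.1006, -0.0105]
ee_rot: [0.0, 0.065, 0.998, 0.0]
contact_force: [-4.5, -0.0, -1.3]
width: 0.0276
```

```bash
python3 -c "
from h import *
avg(5);plift();rel([.59,.1,0])"
```

```text
t 17.9 F [-3.59  0.24 -1.37] sd [0.58 0.31 0.4 ] M [ 0.081  0.587 -0.005] P [ 0.591   0.1006 -0.0106] w 0.027824972584213185
{'front': ([0.05000000074505806, -0.6899999976158142], 0.956), 'mid': 'fail', 'rear': ([-0.009999999776482582, -0.019999999552965164], 0.999), 'base': ([0.029999999329447746, 0.0], 1.0)}
clock 18.1 pos [ 0.591   0.1006 -0.0107] yawy 82.6 tilt z [ 0.001  0.    -1.   ] spin 0 slide [ 0.0009 -0.0007 -0.0107] w 0.0274 F [-3.34  1.08  0.21]
```

Request:
{"name": "servo_tool", "arguments": {
  "increments": [
    {"slide":[-0.002,0,0],"spin":0},
    {"slide":[-0.002,0,0],"spin":0},
    {"slide":[-0.002,0,0],"spin":0},
    {"slide":[0,0,0],"spin":0},
    {"slide":[0,0,0],"spin":0}
  ]
}}

```text
clock: 18.6
position: [0.5961, 0.0998, -0.0108]
ee_rot: [-0.0, 0.065, 0.998, 0.0]
contact_force: [-5.1, 0.6, 1.6]
width: 0.0274
```

```bash
python3 -c "
from h import *
avg(5);im=plift();rel([.59,.1,0])
cv2.imwrite('pics/s13.png',cv2.resize(im[170:260,305:405],None,fx=8,fy=6.6,interpolation=2));cv2.imwrite('pics/w13.png',eyes.get_image('wrist'))"
```

```text
t 18.8 F [-4.94  0.54  0.97] sd [0.4  0.47 0.39] M [0.104 0.645 0.026] P [ 0.5961  0.0998 -0.0108] w 0.027498114985867125
{'front': ([-0.05000000074505806, -0.8799999952316284], 0.96), 'mid': 'fail', 'rear': ([0.029999999329447746, -0.05000000074505806], 0.998), 'base': ([0.029999999329447746, 0.0], 1.0)}
clock 19.0 pos [ 0.5961  0.0998 -0.0108] yawy 82.6 tilt z [-0.001  0.    -1.   ] spin 0 slide [ 0.0061 -0.0006 -0.0108] w 0.0276 F [-4.87  0.37  1.7 ]
```

View pics/s13.png

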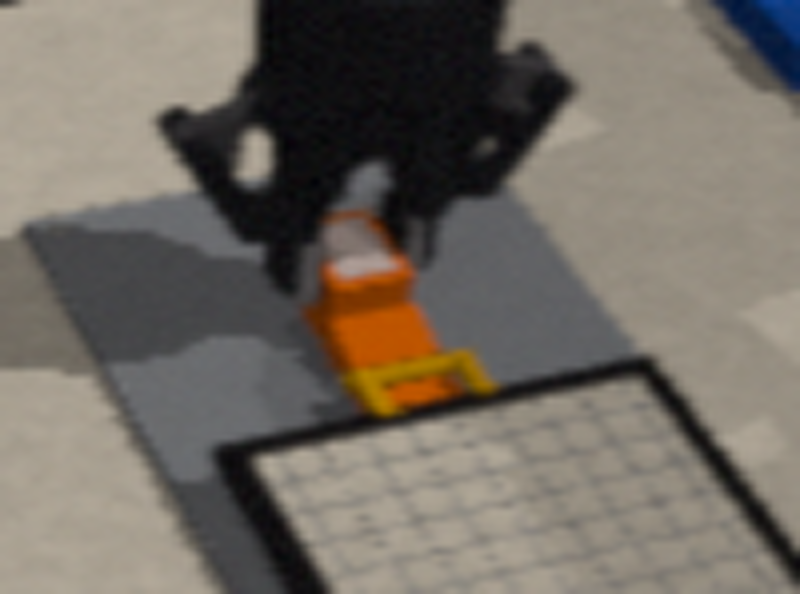

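View pics/w13.png

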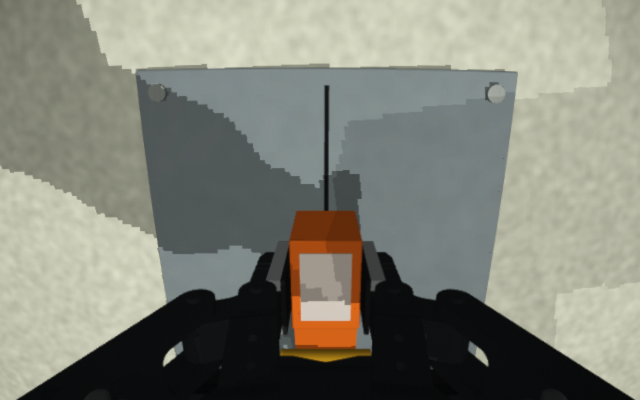

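The wrist view shows the black centre line at column 326, the wedge centred at 325.5, and the bar ends at 281 and 371 (middle 326), so the wedge is centred and square. The front edge has moved -0.88 px, a bar lift of about 3.7 mm. A short settle check comes next, before handing in.

Request:
{"name": "servo_tool", "arguments": {
  "increments": [
    {"slide":[0,0,0],"spin":0},
    {"slide":[0,0,0],"spin":0},
    {"slide":[0,0,0],"spin":0},
    {"slide":[0,0,0],"spin":0},
    {"slide":[0,0,0],"spin":0},
    {"slide":[0,0,0],"spin":0},
    {"slide":[0,0,0],"spin":0},
    {"slide":[0,0,0],"spin":0}
  ]
}}

```text
clock: 19.85
position: [0.5961, 0.0998, -0.0108]
ee_rot: [-0.0, 0.065, 0.998, 0.0]
contact_force: [-4.9, 0.5, 1.2]
width: 0.0275
```

```bash
python3 -c "
from h import *
avg(5);im=plift();cv2.imwrite('pics/scene14.png',im)
a=cv2.imread('pics/scene0.png')
# bystanders: patch differences
for n,(x0,x1,y0,y1) in dict(sample=(190,230,255,290),laser=(385,420,155,192),sensor=(430,465,178,208)).items():
  print(n,np.abs(a[y0:y1,x0:x1].astype(int)-im[y0:y1,x0:x1]).mean().round(2))"
```

```text
t 20.05 F [-4.63  0.49  1.45] sd [0.47 0.17 0.41] M [0.095 0.638 0.003] P [ 0.5961  0.0998 -0.0108] w 0.027899139002218822
{'front': ([-0.03999999910593033, -0.8899999856948853], 0.96), 'mid': 'fail', 'rear': ([0.029999999329447746, -0.03999999910593033], 0.999), 'base': ([0.019999999552965164, 0.0], 1.0)}
sample 7.41
laser 7.4
sensor 7.32
```

Everything is steady, and the bystander patches differ only by the same even image noise. Handing in.

```bash
python3 -c "
from h import *
print(manip.sign_off())"
```

```text
the job is handed in; nothing more can be done
None
```

I handed the job in at about 20 s of the 40 s. The larger orange wedge is on the base under the bar, gripped at the 20 N minimum setting and carrying the plate. No verdict was reported.

**Last checks**
- **Lift:** the plate's front edge moved -0.89 px in the scene view, which is about 3.7 mm at the bar. The TCP position puts the tip about 48.5 mm past the bar, which also gives 3.7 mm.
- **Alignment:** in the wrist view the wedge (column 325.5), the centre line (326) and the bar (326) agree. The tool's yaw matches the stand's.
- **Steadiness:** the pose did not change over more than 1 s. Opening was 27.5–27.9 mm, against a 28 mm block. Net force on the tool was about -4.6 N in x and +1.4 N in z.
- **Bystanders:** the image patches around the sample block, laser and sensor differed only by even noise.

**What disagreed or went wrong**
- **Finger length:** the fingers are about 30 mm shorter than the stated TCP. The first close shut on air above the block, so I measured the tip height in two views and gripped with the reported TCP at z = -0.020.
- **Push jammed:** just after the ramp met the bar, the nose pitched down and the force on the tool reached about 15 N up and 12.5 N back. I eased up 2 mm, then lowered 1 mm before finishing.
- **Base contact:** the final pose may leave the underside up to about 1 mm above the base, within the allowed 4 mm.
- **Sideways offset:** the scene view had put the bar about 4 mm to one side, but the final wrist view shows it centred.
- **Lift check:** the mid-plate patch I also tracked never gave a reading, so the image measurement of the lift rests on the front edge alone.

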